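Bring the portable hob to simmer with its knurled dial

TASK

Set the pan on the portable hob simmering: first push the hob's round power key right down and let it come up again, then with a fingertip on top of the big knurled dial turn it clockwise until it clicks into the simmer setting, the third of its four marks (the medium bar, next after the short bar), and take the hand away. Pick nothing up: the pan, the little sauce dish beside the dial and everything else stay standing where they are.

Things in the scene. Friction and masses are not known exactly. Their poses are not given: they have to be found in the camera images.
- hob: Portable induction hob, a fixed flat white box 360 mm deep (its x) by 280 mm wide (y), black glass top 58 mm above the shelf. Origin: centre of its underside; x points from the control edge, nearest the robot, to its back, y to its left, z up. On the glass along the control edge, in this frame: dial axis at x -125, y 0 mm; power key at x -125, y -95; sauce dish at about x -125, y 98.
- simmer_mark (a point): Middle of the simmer mark. Four white marks lie on the hob's glass round the dial, starting 50 mm from its axis. Clockwise, as angles from the hob's x axis: off (6 mm dot) 47 degrees to the left, keep warm (bar 6 mm long) 16 left, simmer (bar 11 mm long) 16 right, boil (bar 16 mm long) 47 right.
- dial (a joint): Angle of the dial in rad, growing clockwise seen from above. Detents: 0 off, 0.55 keep warm, 1.10 simmer, 1.65 boil; end stops just beyond first and last. It starts in off or keep warm. Between detents it is pulled to the nearer one (crests at 0.28, 0.83, 1.38), so it clicks home when let go past a crest. Turning it over a crest takes about 0.035 N m.
- dial_top (a point): Centre of the dial's flat top, on its axis, 73 mm above the shelf; x along the black pointer line on the top, which points at the present setting's mark; z up. Aluminium dial, grippy flat top 56 mm across, 15 mm above the glass; a knurled bevel slopes 6 mm down to 76 mm across inside a guard ring (90 mm across, 7.5 mm high), so it is turned by a fingertip pressed on its top, not gripped.
- dial_post: The sprung post that carries the dial; origin on the dial's axis, 13 mm below the dial's top. Dial and post give up to 4 mm downwards when pressed: about 3 N starts it, about 7 N bottoms it; a press of 5 N (2 mm down) is plenty to turn the dial. It does not turn.
- key (a joint): How far the power key is pressed, m: 0 up, 0.004 fully down. It is sprung: about 2 N starts it and 5.6 N bottoms it; it comes up again when released. It counts as pushed beyond 0.003.
- key_top (a point): Centre of the power key's top: a round aluminium key 22 mm across standing 7 mm above the glass, 65 mm above the shelf, 95 mm to the right of the dial's axis.
- pan: Steel saucepan, 166 mm across, 48 mm high, with a handle, standing on the hob's glass behind the controls. Origin: centre of its underside. Must stay.
- dish: White ceramic sauce dish, 72 mm across, 20 mm high, on the hob's glass to the left of the dial, about 98 mm from the dial's axis. Origin: centre of its underside. Must stay.
- cup: Stainless steel cup, 74 mm across, 88 mm high, on the shelf to the right of the controls. Origin: centre of its underside. Must stay.
- grinder: Glass pepper grinder with a steel twist top, 54 mm across, 158 mm high, on the shelf to one side of the hob. Origin: centre of its underside. Must stay.
- spoon: Wooden spoon, 230 mm long, lying on the shelf to the left of the hob, its handle towards the robot. Origin: on its long axis, underneath. Must stay.
- sauce_bottle: Brown glass sauce bottle, 58 mm across, 165 mm high, on the shelf to one side of the hob. Origin: centre of its underside. Must stay.
- bowl: White rice bowl, 114 mm across, 55 mm high, on the shelf well to the left of the hob. Origin: centre of its underside. Must stay.

How it is judged (in metres and radians):
On the way, in this order (a step that is already met when the one before it is completed fails the run):
1. the power key is pushed down (more than 3 of its 4 mm) (value of joint key above 0.003 m), for 0.05 s.
2. with the key up again, a finger bears on the dial while turning it up towards simmer (contact force between the fingers and dial_post above 0.3 N and value of joint dial above 0.7 rad and value of joint key below 0.001 m).
3. the dial is in the simmer detent (value of joint dial between 0.98 and 1.22 rad), for 0.2 s.
At the end, for the whole second after the job is handed in: The dial rests in the simmer detent (0.98 to 1.22 rad, not turning), the power key is up again, and no bystander is more than 25 to 30 mm from where it stood (all of step 3 and velocity of joint dial between -0.1 and 0.1 rad/s and value of joint key below 0.001 m and distance of each of pan, dish from where it was at the start of the episode below 0.025 m and distance of each of cup, grinder, spoon, sauce_bottle, bowl from where it was at the start of the episode below 0.03 m); the robot touches nothing.
It fails at once if the pan or the sauce dish is lifted, shoved more than 25 mm or tipped (distance of any of pan, dish from where it was at the start of the episode above 0.025 m or angle between any of pan, dish's own z axis and vertical above 0.4 rad).
It fails at once if the cup, pepper grinder or sauce bottle is lifted, shoved more than 30 mm or tipped (distance of any of cup, grinder, sauce_bottle from where it was at the start of the episode above 0.03 m or angle between any of cup, grinder, sauce_bottle's own z axis and vertical above 0.4 rad).
It fails at once if the spoon or the rice bowl is lifted, shoved more than 30 mm or tipped (distance of any of spoon, bowl from where it was at the start of the episode above 0.03 m or angle between bowl's own z axis and vertical above 0.4 rad).
It also fails if it takes over 48 s, if anything falls off the work surface, if the arm or the gripper's body presses on something with over 40 N, if the wrist force passes 120 N, or if a joint passes its speed limit or range.

ROBOT

A 6-joint arm with a two-finger parallel gripper is mounted at the origin on the work surface. World frame = base frame: x ahead of the robot, y to its left, z up, the work surface at z = 0. Lengths are in m, angles in degrees, forces in N, time in s.
With the tool pointing down it reaches from about 0.375 to 0.9 m from the base axis. Payload 3.1 kg.
Tool frame: the origin (TCP) lies at the very end of the fingers, on their centre line; the grasp point (between the pads) lies 19 mm behind it; z points along the fingers, x is the direction in which the jaws open and shut, and the axes are right-handed (so a half turn about z gives the same grasp; the last joint's range is limited). The gripper opens to 87 mm and grips with 3 to 60 N. Pads are 19 mm wide; open, the fingers measure 117 mm over their backs; the gripper's body (75 mm by 190 mm) begins 51 mm behind the grasp point.
Start: joints at [-83.222, 30.224, 82.088, -0, 67.689, -10.227], TCP at [0.183, -0.598, 0.2] pointing down, gripper open.
Joint ranges: [-176.69, 176.69], [-43.24, 126.21], [12.49, 139.97], [-82, 262], [0, 151.66], [-163.58, 163.58]. Speed limits (degrees/s): [159.86, 159.86, 180, 180, 180, 180].

INTERFACE

Orientations are given as a 3x3 rotation matrix whose columns are the frame's x, y, z axes.
In Python, from rig import read_state, capture, bot gives the robot as it stands.
- The arm moves only by the shell command python3 -m crank 'ROWS' [OPENING]. ROWS is JSON, a list of rows, each a list of 2 entries, a list of its own where there are three numbers: the shift along the tool's x, y, z in cm, then the turn, a rotation vector about the tool's x, y, z in rad. In form: [[[dx, dy, dz], [wx, wy, wz]], ...]. A call has 1 to 12 rows; each row shifts and turns the commanded pose from where the row before left it, along the tool's axes as they then stand; what a row does not reach is not made up. A row lasts 1/10 s, in which the tool goes at most 50 mm and 8.59 degrees, less where a joint would pass 70% of its speed; a pose out of reach is approached as far as the arm can. A call with a gripper value outside its range is refused whole. OPENING is the closure, from -1 (fully open) to 1 (shut), set as the call begins (- or left out, the last holds). The fingers move at their own pace and stop on an object; the grip force is fixed at half the most. Time passes only in rows, so rows that do not move let the fingers close. It gives the time, the measured TCP pose, the force and the opening at its end, in the units of the state.
- read_state(): the state, without advancing time (a new reading comes with each control period).
- capture(name): name is "scene" or "side" or "wrist"; returns a dict with "pixels" (420x560x3 uint8, red, green, blue), "camera_matrix" (3x3 intrinsics, pixels), "dist" ([k1, k2, p1, p2, k3] as OpenCV has them; the pictures are not rectified), "R" (3x3) and "t" (3): a world point X has camera coordinates R X + t. Camera axes: x right, y down, z forward; pixel columns grow to the right and rows downward; lengths in m; the calibration is good to about 2 mm. A picture is of the moment at which its call begins. There is no depth.
- bot.hand_in(): hands the job in, once; it reports no verdict.
The state is a dict: "time_s": time; "joint_positions": joint angles; "qvel": joint speeds; "tau": joint torques, N m; "position": TCP position; "tcp_rot": TCP orientation; "force": force on the tool from outside, world axes, zero at the start; "moment": the same for the moment, N m; "opening": opening from 0.0 (shut) to 1.0 (fully open).
Only numpy, scipy, OpenCV 4.12 (cv2) and the standard library are available. Lean on these libraries where they do the work, as an engineer would, in place of code of your own. Each camera call takes 0.05 s, during which the arm holds its last target.

## Working session

There is one attempt and no reset: what is moved stays moved. The work goes in short steps, Python scripts to look and compute and a shell command to move; the robot and the scene stay as the last step left them, time stands still between calls to the robot, and variables do not carry over. Pictures are saved under pics/ and viewed, and the job is handed in when it is done.

```bash
ls; mkdir -p pics
python3 - <<'E'
from rig import read_state, capture, bot
import cv2
print(read_state())
for n in ("scene","side","wrist"):
    c=capture(n); cv2.imwrite(f"pics/{n}0.png",c["pixels"][:,:,::-1])
E
```

```text
pics
{'time_s': 0.0, 'joint_positions': array([-8.32227127e+01,  3.02773786e+01,  8.21568355e+01,  7.65516232e-04,
        6.76878786e+01, -1.02290860e+01]), 'qvel': array([ 0.03367079,  0.06365545, -0.00937249, -0.02613079, -0.02139037,
       -0.00541838]), 'tau': array([ 1.51795530e-04, -4.40038776e+01, -1.76596463e+01,  6.34818664e-02,
        5.82786393e-02, -1.51962731e-04]), 'position': array([ 0.18271911, -0.59688227,  0.1985862 ]), 'tcp_rot': array([[ 2.92472964e-01, -9.56273762e-01, -2.39196199e-04],
       [-9.56271497e-01, -2.92472801e-01,  2.11748600e-03],
       [-2.09485468e-03, -3.90570898e-04, -9.99997730e-01]]), 'force': array([0.57333448, 0.1038619 , 0.25496808]), 'moment': array([-0.00193834, -0.00135791,  0.02435242]), 'opening': 1.0002709657158244}
```

View pics/scene0.png

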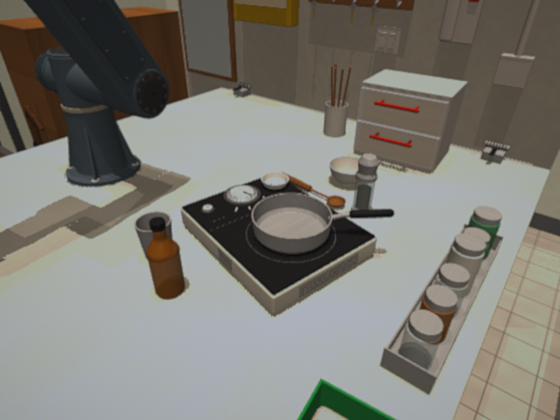

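View pics/side0.png

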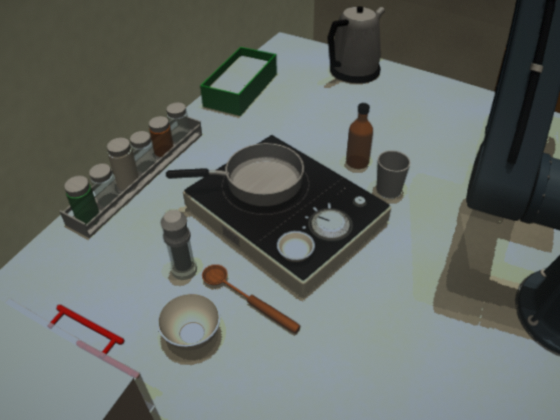

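View pics/wrist0.png

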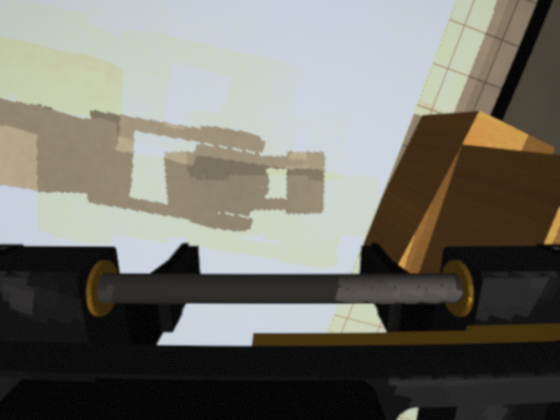

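Scene view: dial near (241,194), key (208,208). Side view: dial (331,223), key (360,201), dish (296,246). I'll enlarge both.

Run:
```python
import cv2
a=cv2.imread("pics/scene0.png")[160:240,170:310]; cv2.imwrite("pics/scene_c.png",cv2.resize(a,None,fx=5.5,fy=5.5,interpolation=cv2.INTER_CUBIC))
a=cv2.imread("pics/side0.png")[180:280,260:400]; cv2.imwrite("pics/side_c.png",cv2.resize(a,None,fx=5.5,fy=5.5,interpolation=cv2.INTER_CUBIC))
```

```text
(no output)
```

View pics/scene_c.png

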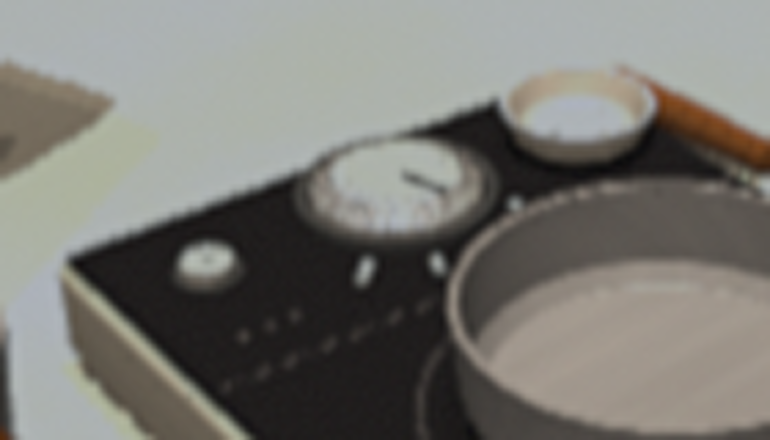

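View pics/side_c.png

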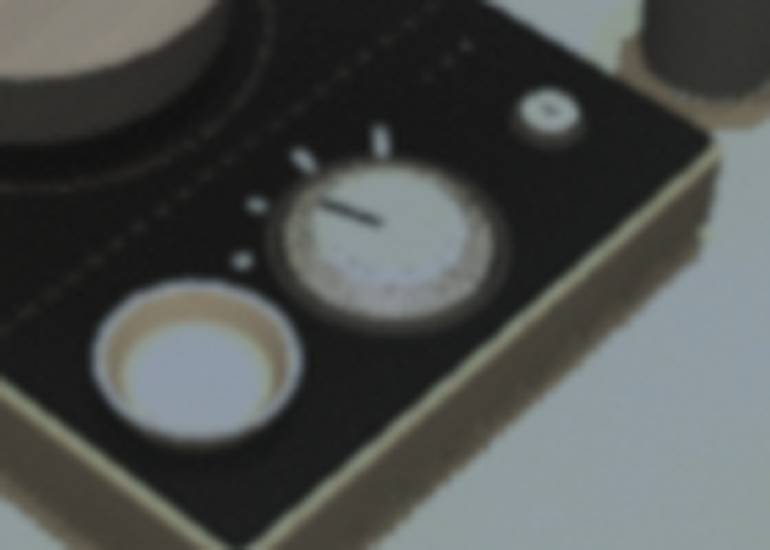

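```bash
cat > hob.py <<'E'
import numpy as np, cv2
from rig import capture
from scipy.optimize import least_squares
def proj(c,P): 
    r,_=cv2.Rodrigues(np.array(c["R"])); return cv2.projectPoints(np.float64(P).reshape(-1,1,3),r,np.float64(c["t"]),np.float64(c["camera_matrix"]),np.float64(c["dist"]))[0][:,0]
def w(h,p):
    p=np.atleast_2d(p)/1000.; c,s=np.cos(h[2]),np.sin(h[2])
    return np.c_[h[0]+c*p[:,0]-s*p[:,1],h[1]+s*p[:,0]+c*p[:,1],p[:,2]]
def mk(a,r): a=np.radians(a); return [-125+r*np.cos(a),r*np.sin(a),58]
E
python3 - <<'E'
from hob import *
sc,si=capture("scene"),capture("side")
K=[-125,-95,65];D=[-125,0,73];C=[-180,-140,58];L=[-180,140,58]
m=[mk(47,53),mk(16,53),mk(-16,55.5),mk(-47,58)]
S=[(K,549,111),(D,391,222),(C,717,145),(L,238,546),(m[0],242,261),(m[1],257,206),(m[2],304,160),(m[3],381,140)]
E_=[(K,208,257),(D,395,187),(C,66,262),(m[0],515,203),(m[2],437,263),(m[3],366,271)]
def u(o,x0,y0): return np.array([p for p,_,_ in o],float),np.array([[(x+.5)/5.5-.5+x0,(y+.5)/5.5-.5+y0] for _,x,y in o])
A,a=u(S,260,180);B,b=u(E_,170,160)
f=lambda h:np.r_[(proj(si,w(h,A))-a).ravel(),(proj(sc,w(h,B))-b).ravel()]
r=least_squares(f,[.6,-.1,0]);h=r.x;print(h,np.degrees(h[2]));print(r.fun.reshape(-1,2).round(1).tolist())
for z,idx,c in((0,'a',si),):pass
print("key",w(h,K),"dial",w(h,D),"dish",w(h,[-125,98,58]))
np.save("h.npy",h)
# pointer
for c,p,x0,y0 in((si,(322,202),260,180),(sc,(448,192),170,160)):
    q=np.array([(p[0]+.5)/5.5-.5+x0,(p[1]+.5)/5.5-.5+y0])
    g=least_squares(lambda v:(proj(c,w(h,[-125+v[0],v[1],73]))-q).ravel(),[1,1]).x
    print("pointer tip",g,np.degrees(np.arctan2(g[1],g[0])))
for c in(si,sc):print(-np.array(c["R"]).T@np.array(c["t"]))
E
```

```text
[ 0.61946037  0.03967754 -0.25170694] -14.421745101980155
[[-0.4, -0.3], [-0.9, 0.5], [2.4, -2.2], [-0.7, 2.2], [-0.6, -0.3], [-0.6, -0.2], [-0.3, 0.1], [-0.7, 0.3], [-0.3, 0.8], [0.2, -2.5], [-3.0, -1.4], [0.4, 1.0], [0.2, 0.7], [-0.0, 0.6]]
key [[ 0.47473882 -0.0211967   0.065     ]] dial [[0.49839928 0.07080972 0.073     ]] dish [[0.52280692 0.16572162 0.058     ]]
pointer tip [24.34654364  7.32835416] 16.751890761619794
pointer tip [26.6655272   8.93165309] 18.518340866327357
[0.21386372 0.75260058 0.84040621]
[ 1.05199739 -0.51338561  0.55427291]
```

Run:
```python
from hob import *
sc,si=capture("scene"),capture("side")
K=[-125,-95,65];D=[-125,0,73]
m=[mk(47,53),mk(16,53),mk(-16,55.5),mk(-47,58)]
S=[(K,549,111),(D,391,222),(m[0],242,261),(m[1],257,206),(m[2],304,160),(m[3],381,140)]
E_=[(K,208,257),(m[0],515,203),(m[2],437,263),(m[3],366,271)]
def u(o,x0,y0): return np.array([p for p,_,_ in o],float),np.array([[(x+.5)/5.5-.5+x0,(y+.5)/5.5-.5+y0] for _,x,y in o])
A,a=u(S,260,180);B,b=u(E_,170,160)
f=lambda h:np.r_[(proj(si,w(h,A))-a).ravel(),(proj(sc,w(h,B))-b).ravel()]
r=least_squares(f,[.6,-.1,0]);h=r.x;print(h,np.degrees(h[2]));print(r.fun.reshape(-1,2).round(1).tolist())
print("key",w(h,K),"dial",w(h,D),"dish",w(h,[-125,98,58]))
print((proj(sc,w(h,D))-[170,160])*5.5)
np.save("h.npy",h)
R=__import__('rig').read_state()
print(R['time_s'], R['tcp_rot'].T@(w(h,K)[0]-R['position'])*100)
```

```text
[ 0.61822404  0.04043098 -0.24675292] -14.137900736416023
[[-0.0, -0.2], [-0.3, 0.8], [0.0, 0.1], [-0.1, 0.1], [0.1, 0.4], [-0.3, 0.6], [-0.6, 0.7], [0.0, 0.7], [-0.1, 0.5], [-0.3, 0.4]]
key [[ 0.47380584 -0.02115946  0.065     ]] dial [[0.49701021 0.07096305 0.073     ]] dish [[0.52094735 0.16599469 0.058     ]]
[[391.8947258  169.84442744]]
0.35 [-46.59268328 -44.6815276   13.45900001]
```

```bash
python3 - <<'E'
from hob import *
sc,si=capture("scene"),capture("side");h=np.load("h.npy")
for n,a,b in(("bottle top",(157,222),(364,106)),("grinder top",(369,158),(174,212)),("cup rim",(155,223),(393,161))):
    g=least_squares(lambda v:np.r_[(proj(sc,v)-a).ravel(),(proj(si,v)-b).ravel()],[.5,0,.1])
    print(n,g.x.round(3),g.fun.round(1))
E
python3 -m crank '[[[-3.5,-3.4,0],[0,0,0]],[[-3.5,-3.4,0],[0,0,0]],[[-3.5,-3.4,0],[0,0,0]],[[-3.5,-3.4,0],[0,0,0]],[[-3.5,-3.4,0],[0,0,0]],[[-3.5,-3.4,0],[0,0,0]]]' 1
```

```text
bottle top [ 0.555 -0.205  0.163] [-0.6 -0.2 -0.8  0.4]
grinder top [0.725 0.264 0.155] [-0.5  0.1 -0.4 -0.1]
cup rim [ 0.453 -0.149  0.084] [-1.1 -0.5 -1.2  0.6]
time_s: 1.05
position: [0.3171, -0.3356, 0.1998]
tcp_rot: [[0.292, -0.957, 0.001], [-0.957, -0.292, -0.001], [0.001, -0.0, -1.0]]
force: [1.1, -0.0, 0.1]
opening: 0.541
```

```bash
python3 -m crank '[[[-3.5,-3.4,0],[0,0,-0.147]],[[0,0,0],[0,0,-0.147]],[[0,0,0],[0,0,-0.147]],[[0,0,0],[0,0,-0.147]],[[0,0,0],[0,0,-0.147]],[[0,0,0],[0,0,-0.147]],[[0,0,0],[0,0,-0.147]],[[0,0,0],[0,0,0]]]'
python3 - <<'E'
from hob import *; from rig import read_state
h=np.load("h.npy");R=read_state()
print(R['tcp_rot'].round(4),R['position'],R['tcp_rot'].T@(w(h,[-125,-95,65])[0]-R['position'])*100)
E
```

```text
time_s: 1.85
position: [0.3388, -0.2938, 0.1997]
tcp_rot: [[0.97, -0.243, 0.0], [-0.243, -0.97, -0.0], [0.0, 0.0, -1.0]]
force: [-0.4, -0.5, 0.8]
opening: 0.005
[[ 9.701e-01 -2.427e-01  3.000e-04]
 [-2.427e-01 -9.701e-01 -4.000e-04]
 [ 4.000e-04  3.000e-04 -1.000e+00]] [ 0.3388356  -0.29382316  0.19974416] [  6.46970847 -29.73121423  13.46782246]
```

```bash
python3 -m crank '[[[1.1,-4.8,0],[0,0,0]],[[1.1,-4.8,0],[0,0,0]],[[1.1,-4.8,0],[0,0,0]],[[1.1,-4.8,0],[0,0,0]],[[1.1,-4.8,0],[0,0,0]],[[0.97,-4.8,0],[0,0,0]],[[0,-0.93,4.5],[0,0,0]],[[0,0,4.5],[0,0,0]],[[0,0,1.5],[0,0,0]],[[0,0,0],[0,0,0]],[[0,0,0],[0,0,0]]]'
python3 - <<'E'
from hob import *; from rig import read_state
h=np.load("h.npy");R=read_state()
print(R['position'],R['tcp_rot'].T@(w(h,[-125,-95,65])[0]-R['position'])*100)
for n in("scene","side","wrist"):
    c=capture(n);p=proj(c,R['position'])[0];k=proj(c,w(h,[-125,-95,65]))[0];d=proj(c,w(h,[-125,0,73]))[0];print(n,p,k,d)
    a=c["pixels"][:,:,::-1]
    if n!="wrist":
        x,y=int(k[0])-50,int(k[1])-40; print(x,y); a=cv2.resize(a[y-20:y+80,x-20:x+120],None,fx=5.5,fy=5.5,interpolation=cv2.INTER_CUBIC)
    cv2.imwrite(f"pics/{n}1.png",a)
E
```

```text
time_s: 2.95
position: [0.4741, -0.0212, 0.0948]
tcp_rot: [[0.97, -0.244, 0.0], [-0.244, -0.97, -0.0], [0.0, -0.0, -1.0]]
force: [-1.1, -1.0, 1.1]
opening: 0.005
[ 0.47414745 -0.02120144  0.09481487] [-0.03551677  0.00439958  2.98147054]
scene [205.68027617 195.96474506] [206.84188131 206.99418432] [241.25358651 190.88080499]
156 166
side [360.61132012 189.09776652] [359.37109826 199.6014018 ] [330.34544252 220.78959998]
309 159
wrist [279.73053148 245.7551807 ] [279.02647353 230.69102943] [278.97839117  86.34516149]
```

View pics/scene1.png

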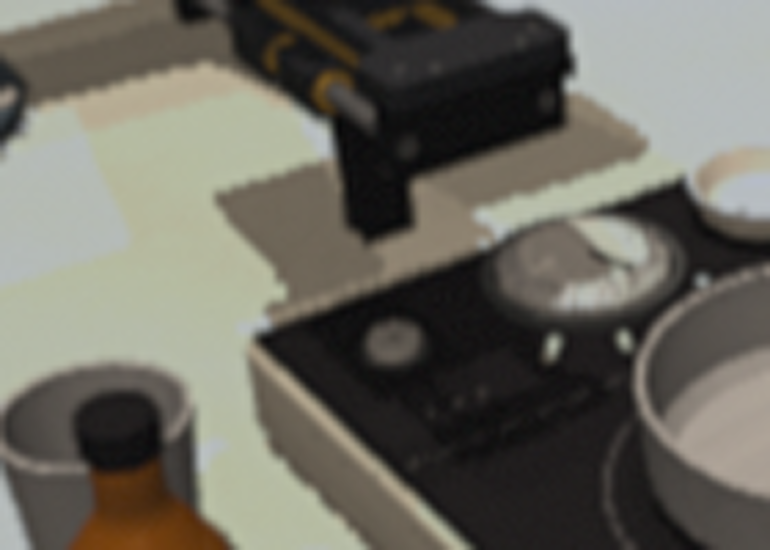

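View pics/side1.png

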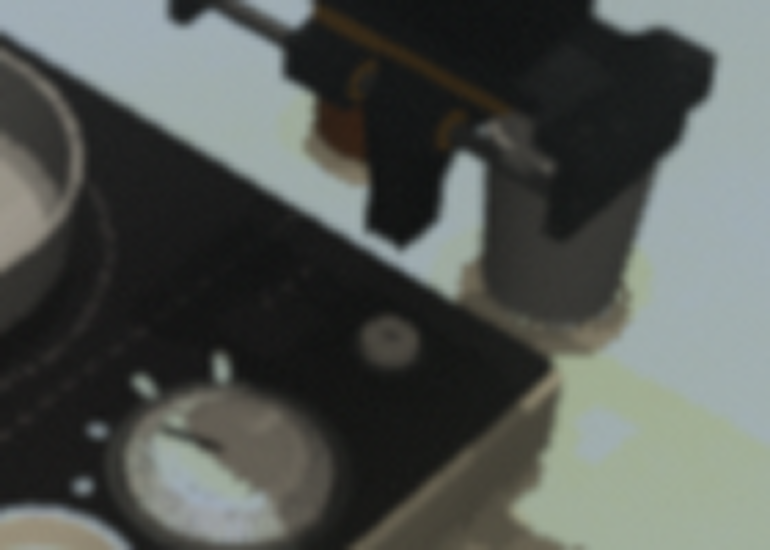

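View pics/wrist1.png

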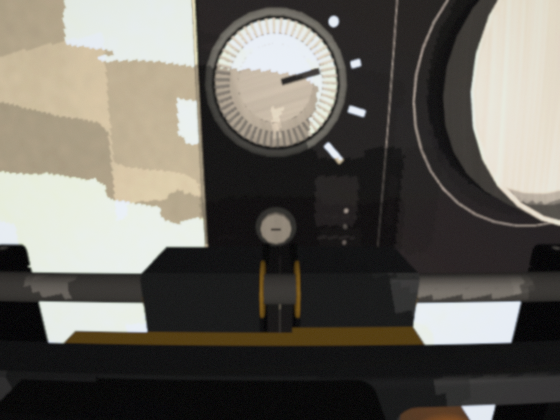

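The wrist view shows the pointer at keep warm (second mark, (355,64)), the key at (276,229) and the dial centre near (277,82). These agree with my fit to about 2 mm. Next I press the key.

```bash
python3 -m crank '[[[-0.1,0,1.3],[0,0,0]],[[0,0,1.2],[0,0,0]],[[0,0,0.3],[0,0,0]],[[0,0,0.2],[0,0,0]],[[0,0,0.2],[0,0,0]],[[0,0,0.1],[0,0,0]],[[0,0,0],[0,0,0]]]'
```

```text
time_s: 3.8
position: [0.4729, -0.0209, 0.0618]
tcp_rot: [[0.97, -0.243, 0.001], [-0.243, -0.97, -0.0], [0.001, 0.0, -1.0]]
force: [-0.9, 0.2, -0.5]
opening: 0.004
```

```bash
python3 -m crank '[[[0,0,0.1],[0,0,0]],[[0,0,0],[0,0,0]]]';  python3 - <<'E'
import cv2
from rig import capture,read_state
print([read_state()['force'].round(2) for _ in range(3)])
for n,x,y in(("scene",136,146),("side",289,139)):
    a=capture(n)["pixels"][y:y+100,x:x+140,::-1]
    cv2.imwrite(f"pics/{n}2.png",cv2.resize(a,None,fx=5.5,fy=5.5,interpolation=cv2.INTER_CUBIC))
print(read_state()['force'],read_state()['position'])
E
```

```text
time_s: 4.0
position: [0.4727, -0.0208, 0.0606]
tcp_rot: [[0.97, -0.243, 0.0], [-0.243, -0.97, -0.0], [0.0, -0.0, -1.0]]
force: [-0.8, 0.1, -0.2]
opening: 0.001
[array([-0.8 ,  0.13, -0.2 ]), array([-0.8 ,  0.13, -0.2 ]), array([-0.8 ,  0.13, -0.2 ])]
[ 0.83675033 -0.35881401 -0.5425775 ] [ 0.47265092 -0.02074468  0.06056996]
```

View pics/scene2.png

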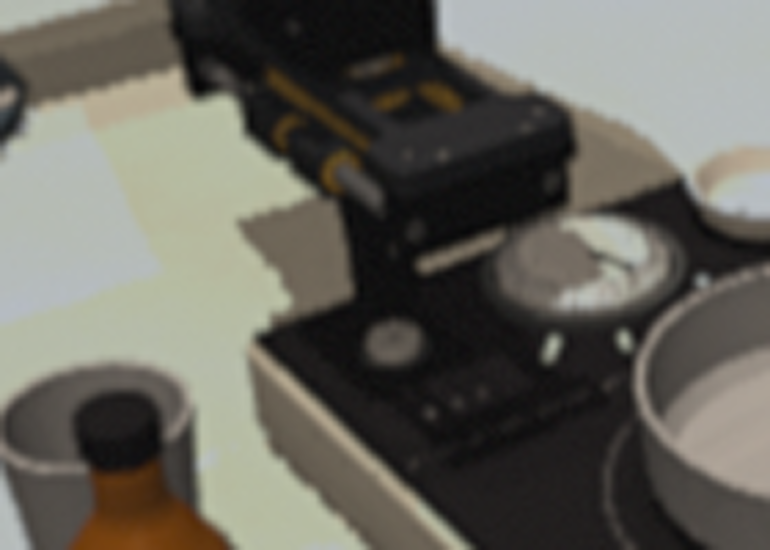

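View pics/side2.png

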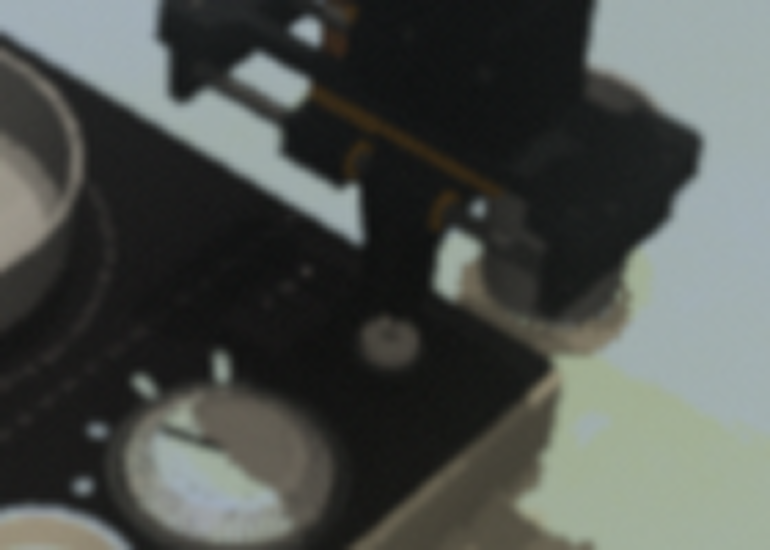

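Both views show the fingertip ending above the key, not on it: the key is unoccluded and the force is zero. So the real fingertip sits roughly 10–15 mm higher than the reported TCP. I'll brighten the images to measure that.

Run:
```python
from hob import *; from rig import read_state
h=np.load("h.npy");R=read_state();print(R['position'])
P=[];
for n in("scene","side"):
    c=capture(n);k=proj(c,w(h,[-125,-95,65]))[0].astype(int);x,y=k[0]-30,k[1]-45
    a=c["pixels"][y:y+60,x:x+60,::-1]; a=(255*(a/255.)**.45).astype('uint8');print(x,y,proj(c,R['position']))
    P.append(cv2.resize(a,(400,400),interpolation=cv2.INTER_CUBIC))
a=(255*(capture("wrist")["pixels"][160:340,200:360,::-1]/255.)**.45).astype('uint8')
cv2.imwrite("pics/b3.png",np.hstack(P)); cv2.imwrite("pics/b3w.png",cv2.resize(a,None,fx=3,fy=3))
```

```text
[ 0.47265092 -0.02074468  0.06056996]
176 161 [[206.80315646 208.35702351]]
329 154 [[359.59164695 201.42809045]]
```

View pics/b3.png

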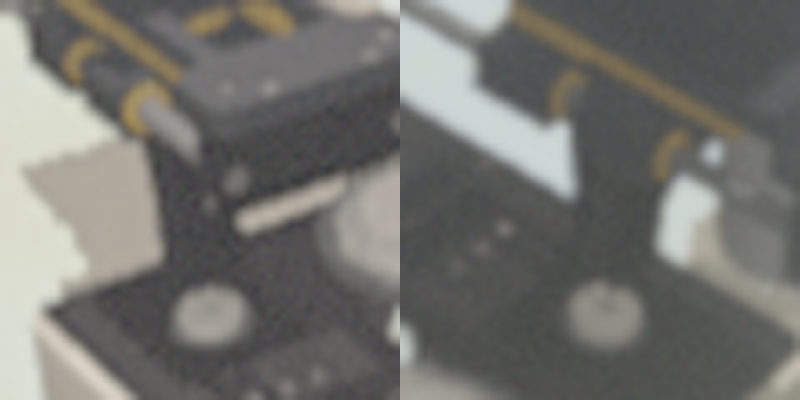

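View pics/b3w.png

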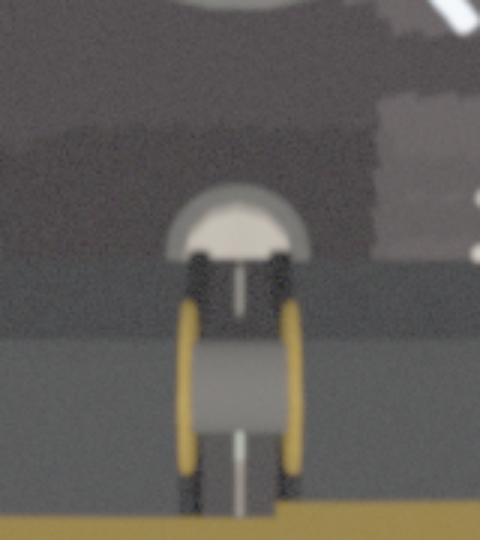

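```bash
python3 -m crank '[[[0,0,0.2],[0,0,0]],[[0,0,0.2],[0,0,0]],[[0,0,0],[0,0,0]]]'; python3 -m crank '[[[0,0,0.2],[0,0,0]],[[0,0,0],[0,0,0]]]'
```

```text
time_s: 4.55
position: [0.4724, -0.0207, 0.0562]
tcp_rot: [[0.97, -0.243, -0.001], [-0.243, -0.97, 0.0], [-0.001, -0.0, -1.0]]
force: [-0.2, -0.6, 0.2]
opening: 0.008
time_s: 4.75
position: [0.4725, -0.0207, 0.0543]
tcp_rot: [[0.97, -0.243, -0.0], [-0.243, -0.97, 0.0], [-0.0, -0.0, -1.0]]
force: [0.4, 0.2, -0.0]
opening: 0.006
```

```bash
python3 -m crank '[[[0,0,0.15],[0,0,0]],[[0,0,0],[0,0,0]]]';python3 -m crank '[[[0,0,0.15],[0,0,0]],[[0,0,0],[0,0,0]]]';python3 - <<'E'
from hob import *; from rig import read_state
h=np.load("h.npy");R=read_state();print(R['position'],R['joint_positions'])
P=[]
for n in("scene","side"):
    c=capture(n);k=proj(c,w(h,[-125,-95,65]))[0].astype(int);x,y=k[0]-30,k[1]-45
    a=c["pixels"][y:y+60,x:x+60,::-1]; a=(255*(a/255.)**.45).astype('uint8')
    P.append(cv2.resize(a,(400,400),interpolation=cv2.INTER_CUBIC))
cv2.imwrite("pics/b4.png",np.hstack(P))
E
```

```text
time_s: 4.95
position: [0.4726, -0.0208, 0.0529]
tcp_rot: [[0.97, -0.243, -0.0], [-0.243, -0.97, 0.0], [-0.0, -0.0, -1.0]]
force: [-0.4, -0.6, -0.1]
opening: 0.003
time_s: 5.15
position: [0.4726, -0.0207, 0.0514]
tcp_rot: [[0.97, -0.243, -0.0], [-0.243, -0.97, 0.0], [-0.0, -0.0, -1.0]]
force: [0.0, -0.0, -0.7]
opening: 0.007
[ 0.47256    -0.02074971  0.05141171] [-1.60863692e+01  3.34744553e+01  1.10876463e+02  7.60019334e-04
  3.56641418e+01 -2.05109869e+00]
```

View pics/b4.png

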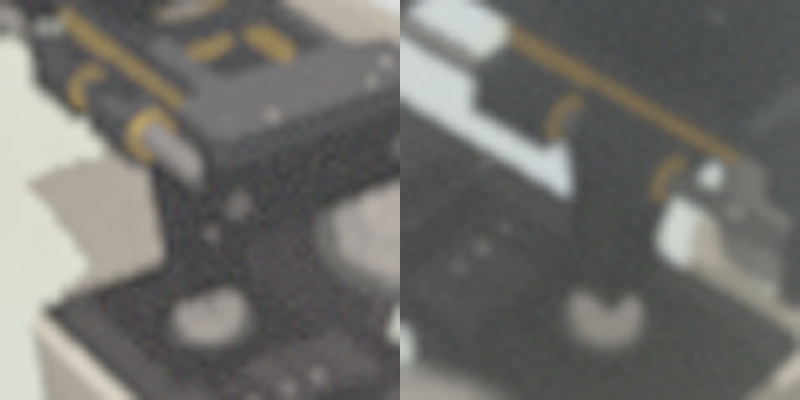

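```bash
python3 -m crank '[[[0,0,0.15],[0,0,0]],[[0,0,0],[0,0,0]]]';python3 -m crank '[[[0,0,0.15],[0,0,0]],[[0,0,0],[0,0,0]]]';python3 -m crank '[[[0,0,0.1],[0,0,0]],[[0,0,0],[0,0,0]]]'
```

```text
time_s: 5.45
position: [0.4726, -0.0207, 0.0499]
tcp_rot: [[0.97, -0.243, -0.0], [-0.243, -0.97, 0.0], [-0.0, -0.0, -1.0]]
force: [-0.2, 0.0, 0.6]
opening: 0.008
time_s: 5.65
position: [0.4726, -0.0208, 0.0484]
tcp_rot: [[0.97, -0.243, -0.0], [-0.243, -0.97, 0.0], [-0.0, -0.0, -1.0]]
force: [0.0, 0.5, -0.9]
opening: 0.003
time_s: 5.85
position: [0.4726, -0.0208, 0.0475]
tcp_rot: [[0.97, -0.243, -0.0], [-0.243, -0.97, 0.0], [-0.0, -0.0, -1.0]]
force: [-0.5, 0.6, -0.2]
opening: 0.004
```

```bash
python3 -m crank '[[[0,0,0.15],[0,0,0]],[[0,0,0],[0,0,0]]]';python3 -m crank '[[[0,0,0.1],[0,0,0]],[[0,0,0],[0,0,0]]]';python3 - <<'E'
from hob import *; from rig import read_state
h=np.load("h.npy")
P=[]
for n in("scene","side"):
    c=capture(n);k=proj(c,w(h,[-125,-95,65]))[0].astype(int);x,y=k[0]-30,k[1]-45
    a=c["pixels"][y:y+60,x:x+60,::-1]; a=(255*(a/255.)**.45).astype('uint8')
    P.append(cv2.resize(a,(400,400),interpolation=cv2.INTER_CUBIC))
cv2.imwrite("pics/b5.png",np.hstack(P))
E
```

```text
time_s: 6.05
position: [0.4726, -0.0208, 0.0459]
tcp_rot: [[0.97, -0.243, -0.0], [-0.243, -0.97, 0.0], [-0.0, -0.0, -1.0]]
force: [0.5, -1.1, 0.3]
opening: 0.011
time_s: 6.25
position: [0.4726, -0.0208, 0.0449]
tcp_rot: [[0.97, -0.243, -0.0], [-0.243, -0.97, 0.0], [-0.0, -0.0, -1.0]]
force: [-0.6, 0.2, 1.0]
opening: 0.005
```

View pics/b5.png

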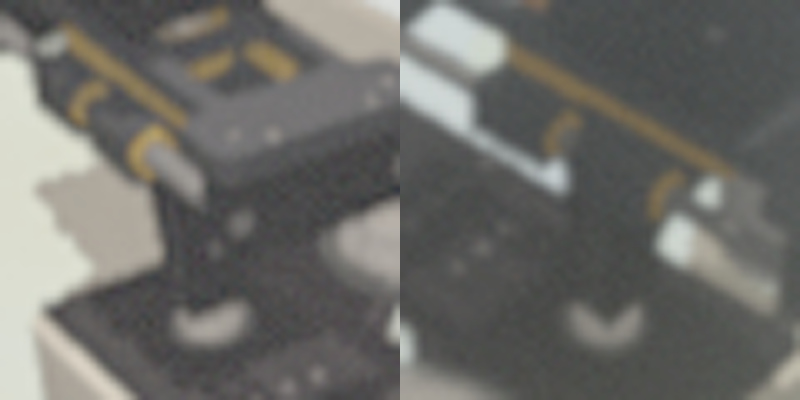

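```bash
python3 -m crank '[[[0,0,0.1],[0,0,0]],[[0,0,0],[0,0,0]]]';python3 -m crank '[[[0,0,0.1],[0,0,0]],[[0,0,0],[0,0,0]]]';python3 -m crank '[[[0,0,0.1],[0,0,0]],[[0,0,0],[0,0,0]]]'
```

```text
time_s: 6.55
position: [0.4726, -0.0208, 0.044]
tcp_rot: [[0.97, -0.243, -0.0], [-0.243, -0.97, 0.0], [-0.0, 0.0, -1.0]]
force: [0.0, 0.2, -0.1]
opening: 0.007
time_s: 6.75
position: [0.4726, -0.0207, 0.043]
tcp_rot: [[0.97, -0.243, -0.0], [-0.243, -0.97, 0.0], [-0.0, -0.0, -1.0]]
force: [0.3, 0.6, 0.0]
opening: 0.004
time_s: 6.95
position: [0.4727, -0.0208, 0.0421]
tcp_rot: [[0.97, -0.243, 0.0], [-0.243, -0.97, -0.0], [0.0, 0.0, -1.0]]
force: [-0.2, -0.3, 1.9]
opening: 0.007
```

```bash
python3 -m crank '[[[0,0,0.1],[0,0,0]],[[0,0,0],[0,0,0]]]';python3 -m crank '[[[0,0,0.1],[0,0,0]],[[0,0,0],[0,0,0]]]';python3 -m crank '[[[0,0,0.1],[0,0,0]],[[0,0,0],[0,0,0]]]'
```

```text
time_s: 7.15
position: [0.4727, -0.0208, 0.0411]
tcp_rot: [[0.97, -0.243, 0.0], [-0.243, -0.97, -0.0], [0.0, 0.0, -1.0]]
force: [-0.7, -0.7, 3.2]
opening: 0.005
time_s: 7.35
position: [0.4727, -0.0208, 0.0401]
tcp_rot: [[0.97, -0.243, 0.0], [-0.243, -0.97, -0.0], [0.0, -0.0, -1.0]]
force: [-0.5, -0.2, 3.8]
opening: 0.006
time_s: 7.55
position: [0.4727, -0.0208, 0.0391]
tcp_rot: [[0.97, -0.243, 0.0], [-0.243, -0.97, -0.0], [0.0, -0.0, -1.0]]
force: [0.3, 0.1, 4.6]
opening: 0.006
```

```bash
python3 -m crank '[[[0,0,0.1],[0,0,0]],[[0,0,0],[0,0,0]]]';python3 -m crank '[[[0,0,0.08],[0,0,0]],[[0,0,0],[0,0,0]],[[0,0,0],[0,0,0]]]'
```

```text
time_s: 7.75
position: [0.4727, -0.0208, 0.0384]
tcp_rot: [[0.97, -0.243, 0.0], [-0.243, -0.97, -0.0], [0.0, -0.0, -1.0]]
force: [-1.0, 0.7, 7.8]
opening: 0.0
time_s: 8.05
position: [0.4727, -0.0208, 0.0383]
tcp_rot: [[0.97, -0.242, 0.001], [-0.242, -0.97, -0.0], [0.001, 0.0, -1.0]]
force: [-1.5, 0.7, 12.9]
opening: 0.006
```

Key bottomed at 12.9 N, reported z 0.0383. So the real tip is about 22.6 mm above the reported TCP, and I'll allow for that from here on. Now I release.

```bash
python3 -m crank '[[[0,0,-0.5],[0,0,0]],[[0,0,-2],[0,0,0]],[[0,0,-2],[0,0,0]],[[0,0,0],[0,0,0]],[[0,0,0],[0,0,0]]]';python3 - <<'E'
from hob import *; from rig import read_state
h=np.load("h.npy");R=read_state()
print(R['tcp_rot'].T@(w(h,[-125-16,0,50.4])[0]-R['position'])*100)
cv2.imwrite("pics/w6.png",capture("wrist")["pixels"][:,:,::-1])
E
```

```text
time_s: 8.55
position: [0.4727, -0.0208, 0.0821]
tcp_rot: [[0.97, -0.243, 0.0], [-0.243, -0.97, -0.0], [0.0, 0.0, -1.0]]
force: [0.1, 0.0, 0.0]
opening: 0.002
[-1.46937853 -9.49609291  3.17184386]
```

View pics/w6.png

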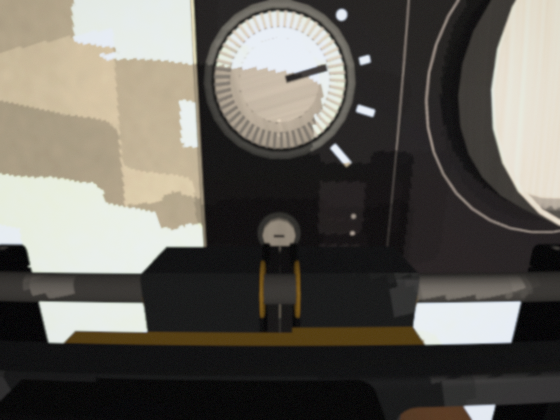

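The key is up again at (279,233), the dial centre is at about (281,79), and the pointer is still at keep warm. Moving over the near half of the dial top.

```bash
python3 -m crank '[[[-0.7,-4.7,0],[0,0,0]],[[-0.77,-4.8,0],[0,0,0]],[[0,0,1.5],[0,0,0]],[[0,0,1.3],[0,0,0]],[[0,0,0],[0,0,0]]]'; python3 -m crank '[[[0,0,0.3],[0,0,0]],[[0,0,0.1],[0,0,0]],[[0,0,0],[0,0,0]]]'
```

```text
time_s: 9.1
position: [0.4793, 0.0757, 0.0519]
tcp_rot: [[0.97, -0.241, -0.006], [-0.241, -0.97, 0.0], [-0.006, 0.001, -1.0]]
force: [-0.3, 0.1, 0.4]
opening: 0.007
time_s: 9.4
position: [0.4816, 0.0746, 0.0503]
tcp_rot: [[0.97, -0.243, 0.0], [-0.243, -0.97, 0.0], [0.0, -0.0, -1.0]]
force: [-0.9, 0.1, -0.2]
opening: 0.007
```

```bash
python3 -m crank '[[[0,0,0.1],[0,0,0]],[[0,0,0],[0,0,0]]]';python3 -m crank '[[[0,0,0.1],[0,0,0]],[[0,0,0],[0,0,0]]]';python3 - <<'E'
from hob import *; from rig import read_state
h=np.load("h.npy");R=read_state();print(R['position'],R['tcp_rot'].T@(w(h,[-125,0,50.4])[0]-R['position'])*100)
E
```

```text
time_s: 9.6
position: [0.4818, 0.0746, 0.0497]
tcp_rot: [[0.97, -0.243, 0.001], [-0.243, -0.97, -0.0], [0.001, -0.0, -1.0]]
force: [-0.3, -1.0, 2.2]
opening: 0.005
time_s: 9.8
position: [0.4818, 0.0747, 0.0486]
tcp_rot: [[0.97, -0.243, 0.001], [-0.243, -0.97, -0.0], [0.001, 0.0, -1.0]]
force: [-0.5, -1.5, 3.7]
opening: 0.005
[0.48183977 0.07466198 0.04862321] [ 1.56165008 -0.00903876 -0.17601539]
```

```bash
python3 -m crank '[[[0,0,0.15],[0,0,0]],[[0,0,0],[0,0,0]],[[0,-0.08,0],[0,0,0.05]],[[0,-0.08,0],[0,0,0.05]],[[0,-0.08,0],[0,0,0.05]],[[0,-0.08,0],[0,0,0.05]],[[0,0,0],[0,0,0]]]';python3 - <<'E'
from rig import capture
import cv2
cv2.imwrite("pics/w7.png",capture("wrist")["pixels"][:,:,::-1])
P=[]
for n,x,y in(("scene",205,165),("side",290,180)):
    a=capture(n)["pixels"][y:y+60,x:x+75,::-1]; a=(255*(a/255.)**.6).astype('uint8')
    P.append(cv2.resize(a,(400,320),interpolation=cv2.INTER_CUBIC))
import numpy as np
cv2.imwrite("pics/b7.png",np.hstack(P))
E
```

```text
time_s: 10.5
position: [0.4825, 0.0775, 0.0471]
tcp_rot: [[0.903, -0.431, 0.0], [-0.431, -0.903, -0.001], [0.001, 0.001, -1.0]]
force: [-0.9, -2.2, 5.6]
opening: 0.008
```

View pics/w7.png

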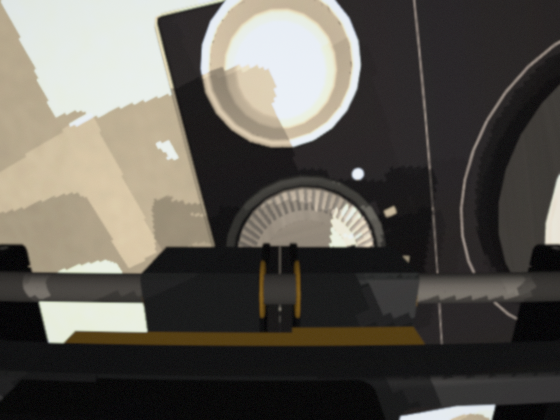

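View pics/b7.png

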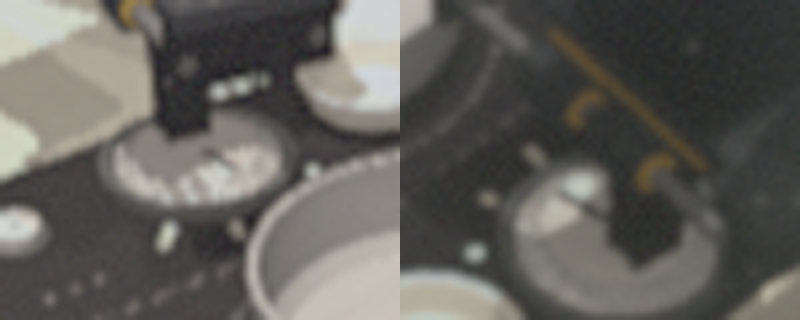

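The pointer has followed the finger about 0.2 rad clockwise, with a tangential force of about 2.2 N. Continuing over the crest.

```bash
python3 -m crank '[[[0,-0.08,0],[0,0,0.05]],[[0,-0.08,0],[0,0,0.05]],[[0,-0.08,0],[0,0,0.05]],[[0,-0.08,0],[0,0,0.05]],[[0,0,0],[0,0,0]]]'; python3 -m crank '[[[0,-0.08,0],[0,0,0.05]],[[0,-0.08,0],[0,0,0.05]],[[0,-0.08,0],[0,0,0.05]],[[0,0,0],[0,0,0]]]';python3 - <<'E'
from hob import *; from rig import read_state
P=[]
for n,x,y in(("scene",205,165),("side",290,180)):
    a=capture(n)["pixels"][y:y+60,x:x+75,::-1]; a=(255*(a/255.)**.6).astype('uint8')
    P.append(cv2.resize(a,(400,320),interpolation=cv2.INTER_CUBIC))
cv2.imwrite("pics/b8.png",np.hstack(P))
h=np.load("h.npy");R=read_state();print(R['position'],R['tcp_rot'].T@(w(h,[-125,0,50.4])[0]-R['position'])*100)
E
```

```text
time_s: 11.15
position: [0.4845, 0.081, 0.0471]
tcp_rot: [[0.798, -0.602, 0.001], [-0.602, -0.798, 0.0], [0.001, -0.001, -1.0]]
force: [0.7, -0.6, 5.1]
opening: 0.005
time_s: 11.55
position: [0.4859, 0.0826, 0.0471]
tcp_rot: [[0.7, -0.714, 0.001], [-0.714, -0.7, -0.0], [0.001, -0.0, -1.0]]
force: [-1.1, -0.7, 5.3]
opening: 0.004
[0.48583122 0.0825915  0.04706521] [ 1.61313747  0.01658061 -0.33260719]
```

View pics/b8.png

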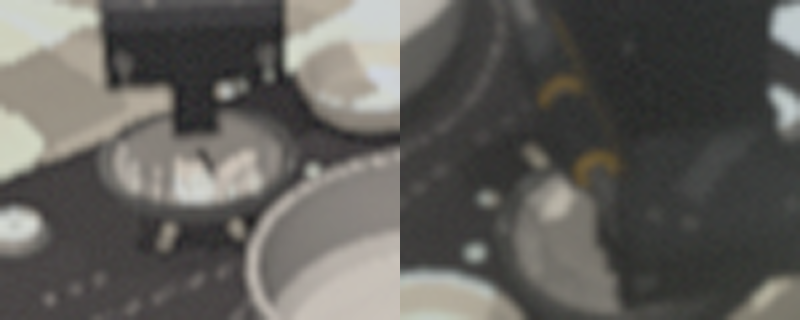

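The pointer in the scene view now aims at the simmer mark (237,228), and the tangential force has dropped away. Lifting straight up.

```bash
python3 -m crank '[[[0,0,-0.2],[0,0,0]],[[0,0,-0.5],[0,0,0]],[[0,0,-3],[0,0,0]],[[0,0,-4],[0,0,0]],[[0,0,-4],[0,0,0]],[[-4,4,-1],[0,0,0]],[[-4,2,0],[0,0,0]],[[0,0,0],[0,0,0]],[[0,0,0],[0,0,0]]]';python3 - <<'E'
from hob import *; from rig import read_state
for n in("scene","side","wrist"):cv2.imwrite(f"pics/{n}9.png",capture(n)["pixels"][:,:,::-1])
P=[]
for n,x,y in(("scene",205,165),("side",290,180)):
    a=cv2.imread(f"pics/{n}9.png")[y:y+60,x:x+75]
    P.append(cv2.resize(a,(400,320),interpolation=cv2.INTER_CUBIC))
cv2.imwrite("pics/b9.png",np.hstack(P))
E
```

```text
time_s: 12.55
position: [0.393, 0.0981, 0.1726]
tcp_rot: [[0.701, -0.713, 0.0], [-0.713, -0.701, 0.0], [-0.0, -0.0, -1.0]]
force: [0.1, 0.1, -0.1]
opening: 0.001
```

View pics/b9.png

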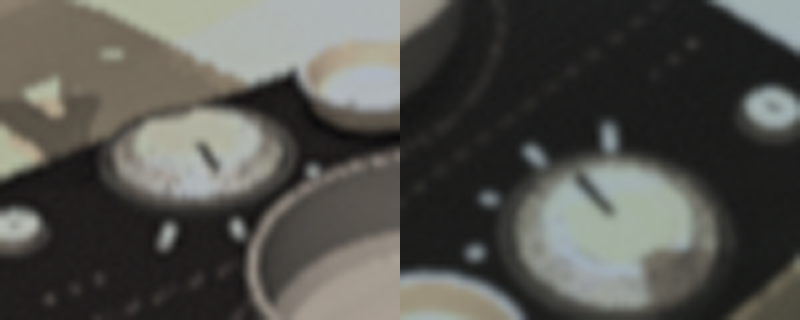

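View pics/scene9.png

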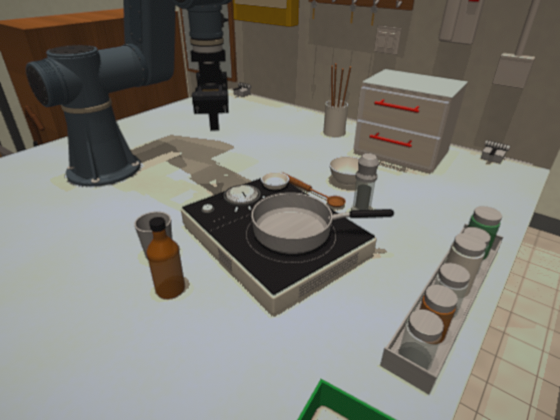

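View pics/side9.png

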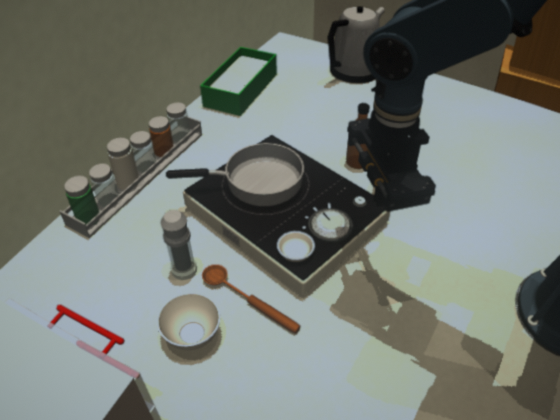

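Run:
```python
from hob import *; from rig import read_state
h=np.load("h.npy")
for n,p,x0,y0 in(("side",(577,177),290,180),("scene",(217,171),205,165)):
    c=capture(n); q=np.array([((p[0]-(400 if n=="side" else 0))+.5)/5.333-.5+x0,(p[1]+.5)/5.333-.5+y0])
    g=least_squares(lambda v:(proj(c,w(h,[-125+v[0],v[1],73]))-q).ravel(),[1,1]).x
    print(n,g,np.degrees(np.arctan2(g[1],g[0])))
a=read_state();print(a['force'],a['time_s'])
a=cv2.imread("pics/scene0.png").astype(int);b=cv2.imread("pics/scene9.png").astype(int)
```

```text
side [25.50612773 -6.54929963] -14.400925379155884
scene [27.73564167 -7.27270884] -14.693040797205722
[ 0.56982809 -0.4410967  -0.18312211] 12.8
```

The pointer sits 14.5° right in both views, against 16° nominal, so the dial is in the simmer detent. The key is up, the hand is clear and the bystanders haven't moved. Handing in.

```bash
python3 -c "
from rig import bot
print(bot.hand_in())"
```

```text
the job is handed in; nothing more can be done
None
```

The hob is set to simmer and the job is handed in at about 12.8 s of the 48 s allowed; the hand-in gives no verdict.

- **Key:** I pushed the power key down to its stop. The force rose to about 13 N and the tip stopped moving. After I lifted off, the pictures showed the key up.
- **Dial:** It started at keep warm. I pressed the closed fingertip on its top at about 5 N and turned it 0.55 rad clockwise, then lifted straight up and moved the hand clear.
- **Last checks:** The pointer measured 14.4° and 14.7° right in the side and scene views, against 16° for the simmer mark. The contact force was about zero. Nothing looked displaced in either picture, though I only compared them by eye.
- **What disagreed:** The real fingertip sat about 22.6 mm higher than the reported tool position, so my first press on the key stopped in the air above it. I found the true height by lowering the tip slowly until it touched, and corrected for it on the dial.

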